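# Test the roller door switch

### The job

The two door switches of the larder fridge have been screwed to the worktop by their foot plates for a test. Try the one whose lever carries a roller: press the roller down just until the switch has surely clicked, without pushing it on into its overtravel, keep it pressed there for about a second, then let the lever spring fully back up. Leave the other switch's lever, the plain one without a roller, alone.

Things in the scene. Friction and masses are not known exactly. Their poses are not given: they have to be found in the camera images.
- roller_centre (a point): Centre of the white plastic roller (24 mm diameter, 22 mm wide) on the end of the sprung lever; moves with it. The roller's top, 12 mm above this point, is the switch's highest part. At rest the point is 110 mm above the worktop; the switch clicks at 12 mm down and stays clicked below that; overtravel starts at 28 mm down, so press about 20 mm. At rest its y axis points level from hinge to roller.
- roller_lever (a joint): Lever with the roller, 80 mm from hinge to roller centre. 0 at rest (30 degrees up), grows (rad) as pressed down: clicks at 0.166, overtravel from 0.373, end stop 0.52. Spring-returned: about 2 N on the roller starts it, 4 N at the click, 6.5 N at overtravel, rising evenly with no jump. Pressed 20 mm down, the roller has moved 8 mm sideways, away from the hinge.
- roller_switch: The switch with the roller: black box 34 x 104 x 50 mm on a steel foot plate 64 x 130 x 4 mm, fixed to the worktop, under the lever. Origin: centre of its underside; y is its long axis; the lever's hinge is at y = -50 mm, 70 mm up, the resting roller at y = +19 mm. Wall cabinets hang 0.55 m above the worktop from 0.63 m in front of the robot base: keep the wrist clear of them.
- plain_lever (a joint): Lever of the other switch, which has the same size, materials and spring but a plain flat steel lever (24 mm wide, 80 mm long, end turned down, 110 mm above the worktop) and no roller. 0 at rest, grows (rad) as pressed down. Not to be pressed.
Mind the look-alikes: they are no part of the job. Leave any yellow look-alike of the part that bears plain_lever alone.

How it is judged:
By the outcome, as a careful person would: the job done as asked, in the order asked, and still so for the second after the job is handed in, with the robot touching nothing.
It also fails if it takes over 32 s, if anything falls off the work surface, if the arm or the gripper's body presses on something with over 40 N, if the wrist force passes 120 N, or if a joint passes its speed limit or range.

### The arm

A 6-joint arm with a two-finger parallel gripper is mounted at the origin on a cart in front of the work surface, level with it; the furniture and walls round the work are solid. World frame = base frame: x ahead of the robot, y to its left, z up, the work surface at z = 0. Lengths are in m, angles in rad, forces in N, time in s.
With the tool pointing down it reaches from about 0.375 to 0.975 m from the base axis. Payload 3.8 kg.
Tool frame: the origin (TCP) lies where the fingers leave the gripper's body, on its centre line; the fingertips stand 73 mm ahead of it and the grasp point (between the pads) lies 54 mm ahead of it (nose_length is the distance from the TCP to the fingertips, in m); z points along the fingers, y is the line along which they close (so a half turn about z gives the same grasp; the last joint's range is limited). The gripper opens to 85 mm and grips with 20 to 120 N. Pads are 22 mm wide; open, the fingers measure 114 mm over their backs; the gripper's body (76 mm by 85 mm) begins 54 mm behind the grasp point. The pads swing forward as they close: fully open they stand 13 mm farther back than shut.
Start: joints at [-1.378, 0.264, 1.604, -0, 1.274, -0.037], TCP at [0.154, -0.657, 0.304] pointing down, gripper open.
Joint ranges: [-2.63, 2.63], [-0.94, 2.18], [0.31, 2.57], [-1.31, 4.45], [0, 2.66], [-2.55, 2.55]. Speed limits (rad/s): [2.57, 2.57, 3.14, 3.14, 3.14, 3.14].

### API

Orientations are given as a rotation vector (axis times angle).
In Python, from workcell import read_state, read_camera, calibration, finish_job, look_for, cut_out, tip_of, nose_length gives the robot as it stands.
- The arm moves only by the tool step_arm, never from a script. Its argument "targets" is a list of rows, each a list of 3 entries, a list of its own where there are three numbers: the turn, a rotation vector about the tool's x, y, z in rad, then the shift along the tool's x, y, z in mm, then the finger opening in mm, from 0 to 85.4. In form: [[[ax, ay, az], [x, y, z], grip], ...]. A call has 1 to 5 rows; each row shifts and turns the commanded pose from where the row before left it, along the tool's axes as they then stand; what a row does not reach is not made up. A row lasts 1/12 s, in which the tool goes at most 41.7 mm and 7.16 degrees, less where a joint would pass 70% of its speed; a pose out of reach is approached as far as the arm can. A call with a gripper value outside its range is refused whole. The fingers move at their own pace and stop on an object; "grip_force" is the grip in N (left out, the last holds). Time passes only in rows, so rows that do not move let the fingers close. It gives the time, the measured TCP pose, the force, the opening and the grip force at its end, in the units of the state.
- read_state(): the state, without advancing time (a new reading comes with each control period).
- read_camera(name): name is "side" or "top" or "wrist"; returns the picture (384x512x3 uint8, red, green, blue); there is no depth.
- calibration(name): a dict with "camera_matrix" (3x3 intrinsics, pixels), "dist_coeffs" ([k1, k2, p1, p2, k3] as OpenCV has them; the pictures are not rectified), "R" (3x3) and "t" (3): a world point X has camera coordinates R X + t. Camera axes: x right, y down, z forward; pixel columns grow to the right and rows downward; lengths in m; the calibration is good to about 2 mm. A picture is of the moment at which its call begins: read the wrist's pose just before it. calibration takes no time and is no camera call; for the wrist camera it gives the pose at the moment of the call.
- finish_job(): hands the job in; it is judged then, once.
Trained networks look in the newest picture that a camera, given by its name, has taken for a name from the list of things; names that differ only in an ending like _2 or _b are one class to them, and where a whole thing is asked for, a point or a joint stands for the part that bears it (a point fixed in the world has none). Each returns a list of dicts, best first, with "score" (0 to 1); they miss things now and then, are a little off and sometimes report something else, mostly with a low value. They report only what shows in the picture. A call takes as long as a camera call. They do not tell look-alikes from the thing itself.
- look_for(camera, query): "extent" ([left, top, right, bottom] in pixels, round what is visible of it).
- cut_out(camera, query): "region" (384x512 bool, what is visible of it) and "extent" ([left, top, right, bottom] in pixels, round what is visible of it).
- tip_of(camera, query): "at" ([row, column] in pixels: a listed point, or the origin of a listed thing).
The state is a dict: "time": time; "q": joint angles; "joint_vel": joint speeds; "joint_torque": joint torques, N m; "tool_pos": TCP position; "tcp_rot": TCP orientation; "wrist_force": force on the tool from outside, world axes, zero at the start; "torque": the same for the moment, N m; "width": opening from 0.0 (shut) to 1.0 (fully open); "grip_force": force on a finger pad.
Only numpy, scipy, OpenCV 4.12 (cv2) and the standard library are available. Lean on these libraries where they do the work, as an engineer would, in place of code of your own. Each camera call takes 0.05 s, during which the arm holds its last target. There are 200 camera calls.

## Working session

There is one attempt and no reset: what is moved stays moved. The work goes in short steps, Python scripts to look and compute and a tool call to move; the robot and the scene stay as the last step left them, time stands still between calls to the robot, and variables do not carry over. Pictures are saved under pics/ and viewed, at most 10 in all, crops included, and the job is handed in when it is done.

Besides the shell and the picture viewer there is one more tool, called after "Call:" by a JSON object that holds its "api" and its "payload", one argument or row to a line. step_arm: Moves the arm, as the interface text tells. Its arguments: {"type":"object","properties":{"targets":{"type":"array","items":{"type":"array"}},"grip_force":{"type":"number"}},"required":["targets"]}

```bash
mkdir -p pics
cat > h.py <<'E'
import numpy as np, cv2
from workcell import *
def ray(c,px):
    K=calibration(c);R=np.array(K["R"]);t=np.array(K["t"])
    p=cv2.undistortPoints(np.array([[px]],float),np.array(K["camera_matrix"]),np.array(K["dist_coeffs"]))[0,0]
    d=R.T@np.array([p[0],p[1],1]); return -R.T@t,d/np.linalg.norm(d)
def atz(c,px,z):
    o,d=ray(c,px); return o+d*(z-o[2])/d[2]
def tri(a,b):
    (o1,d1),(o2,d2)=ray(*a),ray(*b)
    s=np.linalg.lstsq(np.c_[d1,-d2],o2-o1,rcond=None)[0]
    p,q=o1+d1*s[0],o2+d2*s[1]; return (p+q)/2,np.linalg.norm(p-q)
def proj(c,X):
    K=calibration(c);return cv2.projectPoints(np.array([X],float),cv2.Rodrigues(np.array(K["R"]))[0],np.array(K["t"]),np.array(K["camera_matrix"]),np.array(K["dist_coeffs"]))[0][0,0]
def save(n,im): cv2.imwrite("pics/"+n,im[...,::-1])
E
python3 - <<'E'
from h import *
np.set_printoptions(precision=3,suppress=True)
a=read_camera("top");b=read_camera("side")
save("a.png",a);save("b.png",b)
for c in("top","side"):
  for q in("roller_centre","roller_switch"):
    for r in tip_of(c,q)[:4]: print(c,q,np.array(r["at"]),round(r["score"],2))
  for q in("roller_lever","plain_lever"):
    for r in look_for(c,q)[:4]: print(c,q,r["extent"],round(r["score"],2))
s=read_state();print(s)
E
```

```text
top roller_centre [188.4 334.6] 0.57
top roller_switch [199.5 328.1] 0.55
top plain_lever [131.1, 188.4, 144.4, 199.0] 0.54
side roller_centre [255.  274.3] 0.81
side roller_switch [295.4 272.9] 0.87
side roller_lever [261.2, 248.9, 282.2, 292.6] 0.85
side plain_lever [232.8, 132.8, 238.3, 149.4] 0.59
side plain_lever [249.1, 190.7, 271.9, 213.8] 0.53
{'time': 0.5, 'q': array([-1.378,  0.264,  1.604, -0.   ,  1.274, -0.037]), 'joint_vel': array([-0.001, -0.   , -0.002,  0.001, -0.001,  0.   ]), 'joint_torque': array([  0.   , -51.44 , -36.724,  -0.   ,   0.003,   0.   ]), 'tool_pos': array([ 0.154, -0.657,  0.304]), 'tcp_rot': array([-3.121, -0.36 ,  0.   ]), 'wrist_force': array([ 0.367,  0.398, -0.338]), 'torque': array([-0.034,  0.036, -0.02 ]), 'grip_force': 0.0, 'width': 1.0012744209381736}
```

View pics/a.png

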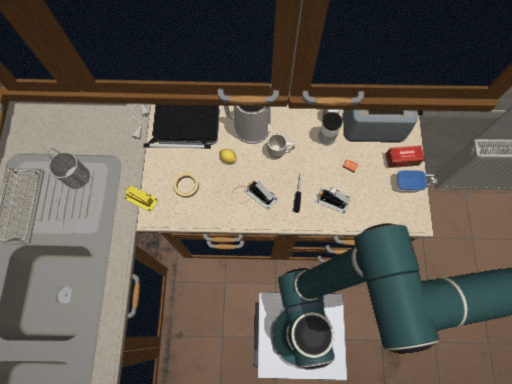

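View pics/b.png

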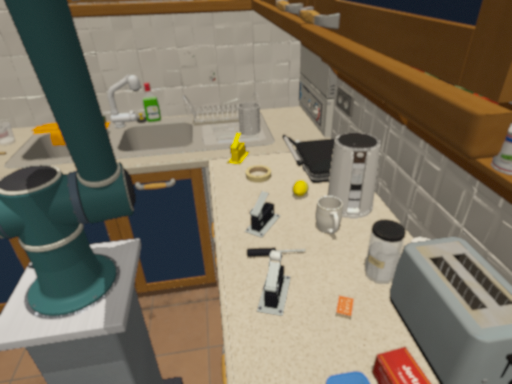

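The top view shows three candidates: a black switch at column 333, row 199; another at (261,193); and a yellow look-alike at (141,198). In the side view they are at (274,285), (263,215) and (238,150). A close crop should show which one has the roller.

Run:
```python
from h import *
np.set_printoptions(precision=3,suppress=True)
a=cv2.imread("pics/a.png");b=cv2.imread("pics/b.png")
z=lambda i,x,y,w,h:cv2.resize(i[y:y+h,x:x+w],(400,400),interpolation=cv2.INTER_CUBIC)
cv2.imwrite("pics/c.png",np.hstack([z(b,235,240,80,80),z(a,305,170,56,56)]))
cv2.imwrite("pics/c2.png",np.hstack([z(b,225,180,80,80),z(a,233,165,56,56)]))
print(tri(("top",(334.6,188.4)),("side",(274.3,255.))),atz("side",(274.3,255),.11),atz("top",(334.6,188.4),.11))
print(atz("side",(272.9,295.4),0),atz("top",(328.1,199.5),0))
print(atz("top",(334,200),0),atz("top",(261,193),0))
```

```text
(array([ 0.527, -0.124,  0.117]), np.float64(0.009914204208262297)) [ 0.524 -0.118  0.11 ] [ 0.535 -0.125  0.11 ]
[ 0.515 -0.145  0.   ] [ 0.525 -0.118  0.   ]
[ 0.524 -0.142  0.   ] [0.548 0.159 0.   ]
```

View pics/c.png

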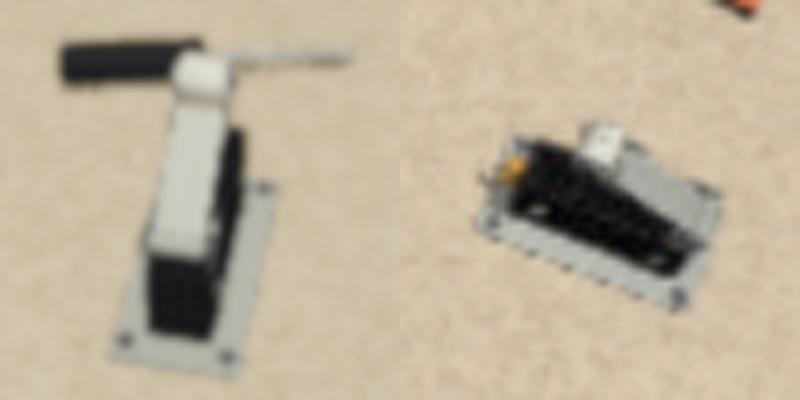

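View pics/c2.png

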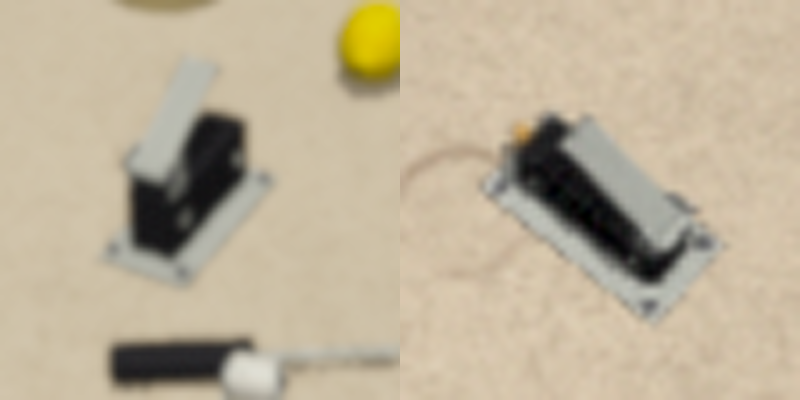

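The first crop has the white roller: top (333.4,190), side (275.4,255). It is the wanted switch. The second crop, the black switch at top (261,193), has the plain lever; the yellow one is a look-alike. Now I'll get its axis.

Run:
```python
from h import *
np.set_printoptions(precision=3,suppress=True)
g=lambda u,v:(305+(u-400)*.14,170+v*.14)
P=[atz("top",g(*p),.004) for p in[(483,228),(690,310),(722,190),(513,135)]]
print(np.array(P)); e1=(P[0]+P[3])/2;e2=(P[1]+P[2])/2;c=(e1+e2)/2;d=e1-e2
u=d/np.linalg.norm(d);print(np.linalg.norm(d),c,u,np.degrees(np.arctan2(u[1],u[0])))
print("roller exp",c+u*.019, "tri",tri(("top",g(603,143)),("side",(275.4,255.))),atz("top",g(603,143),.115),atz("side",(275.4,255),.11))
h=lambda u,v:(235+u*.2,240+v*.2)
Q=[atz("side",h(*p),.004) for p in[(108,355),(238,377),(278,187)]];print(np.array(Q),(Q[0]+Q[2])/2)
print(proj("side",np.r_[c[:2]+u[:2]*.019,.11]),proj("top",np.r_[c[:2]+u[:2]*.019,.11]))
import workcell; print(nose_length() if callable(nose_length) else nose_length)
from scipy.spatial.transform import Rotation as R
print(R.from_rotvec(read_state()["tcp_rot"]).as_matrix())
```

```text
[[ 0.513 -0.07   0.004]
 [ 0.466 -0.186  0.004]
 [ 0.538 -0.208  0.004]
 [ 0.57  -0.089  0.004]]
0.1237902244650998 [ 0.522 -0.138  0.004] [0.315 0.949 0.   ] 71.64619137912851
roller exp [ 0.528 -0.12   0.004] tri (array([ 0.527, -0.12 ,  0.112]), np.float64(0.0016793950257867436)) [ 0.527 -0.119  0.115] [ 0.527 -0.119  0.11 ]
[[ 0.466 -0.188  0.004]
 [ 0.525 -0.212  0.004]
 [ 0.572 -0.098  0.004]] [ 0.519 -0.143  0.004]
[275.902 255.249] [333.296 190.245]
0.0726
[[ 0.974  0.228 -0.   ]
 [ 0.228 -0.974  0.   ]
 [-0.    -0.    -1.   ]]
```

The fits agree: the roller is at (0.527, -0.120, 0.11) and the axis from hinge to roller points at about 70°. I'll travel there with the gripper closing, aiming for TCP (0.529, -0.117).

Call:
{"api": "step_arm", "payload": {
  "targets": [
    [[0,0,0],[24.4,-22,0],0],
    [[0,0,0],[24.4,-22,0],0],
    [[0,0,0],[24.4,-22,0],0],
    [[0,0,0],[24.4,-22,0],0],
    [[0,0,0],[24.4,-22,0],0]
  ],
  "grip_force": 30
}}

```text
time: 0.92
tool_pos: [0.248, -0.5211, 0.3039]
tcp_rot: [3.121, 0.359, 0.0]
wrist_force: [0.6, 0.4, 0.2]
width: 0.298
grip_force: 0.0
```

Call:
{"api": "step_arm", "payload": {
  "targets": [
    [[0,0,0],[24.4,-22,0],0],
    [[0,0,0],[24.4,-22,0],0],
    [[0,0,0],[24.4,-22,0],0],
    [[0,0,0],[24.4,-22,0],0],
    [[0,0,0],[24.4,-22,0],0]
  ]
}}

```text
time: 1.33
tool_pos: [0.3419, -0.3861, 0.3042]
tcp_rot: [3.12, 0.36, 0.001]
wrist_force: [0.3, -0.6, 0.2]
width: 0.001
grip_force: 0.0
```

Call:
{"api": "step_arm", "payload": {
  "targets": [
    [[0,0,0],[24.4,-22,0],0],
    [[0,0,0],[24.4,-22,0],0],
    [[0,0,0],[24.4,-22,0],0],
    [[0,0,0],[24.4,-22,0],0],
    [[0,0,0],[24.4,-22,0],0]
  ]
}}

```text
time: 1.75
tool_pos: [0.4356, -0.2511, 0.3043]
tcp_rot: [3.12, 0.36, 0.001]
wrist_force: [0.6, -0.3, 0.2]
width: 0.0
grip_force: 0.0
```

Call:
{"api": "step_arm", "payload": {
  "targets": [
    [[0,0,0],[24.4,-22,0],0],
    [[0,0,0],[24.4,-22,0],0],
    [[0,0,0],[24.4,-22,0],0],
    [[0,0,0],[24.4,-22,0],0],
    [[0,0,0],[24.4,-22,0],0]
  ]
}}

```text
time: 2.17
tool_pos: [0.5294, -0.1161, 0.3042]
tcp_rot: [3.121, 0.36, 0.001]
wrist_force: [1.0, -0.4, 0.3]
width: 0.003
grip_force: 0.0
```

Call:
{"api": "step_arm", "payload": {
  "targets": [
    [[0,0,0.115],[0,0,6],0],
    [[0,0,0.115],[0,0,6],0],
    [[0,0,0.115],[0,0,6],0],
    [[0,0,0.115],[0,0,6],0],
    [[0,0,0.115],[0,0,6],0]
  ]
}}

```text
time: 2.58
tool_pos: [0.5288, -0.1174, 0.2738]
tcp_rot: [3.093, -0.548, 0.001]
wrist_force: [-0.7, -0.2, -0.3]
width: -0.001
grip_force: 0.0
```

Run:
```python
from h import *
np.set_printoptions(precision=4,suppress=True)
w=read_camera("wrist");save("w.png",w)
r=tip_of("wrist","roller_centre")[:3];s=read_state()
for x in r: print(x, atz("wrist",x["at"][::-1],.11))
b=read_camera("side");save("s2.png",cv2.resize(b[170:330,190:350],(600,600),interpolation=cv2.INTER_CUBIC))
from scipy.spatial.transform import Rotation as R
print(s,nose_length() if callable(nose_length) else nose_length);print(R.from_rotvec(s["tcp_rot"]).as_matrix())
print(proj("wrist",[.527,-.12,.11]))
```

```text
{'at': [197.1, 257.8], 'score': 0.85} [ 0.5222 -0.1207  0.11  ]
{'time': 2.6833, 'q': array([-0.2648,  0.0339,  1.925 ,  0.    ,  1.1847,  1.6514]), 'joint_vel': array([-0.0017, -0.0091, -0.0163,  0.0006,  0.0112, -0.1195]), 'joint_torque': array([  0.0454, -37.6925, -36.0098,   0.0045,  -0.1529,   0.9587]), 'tool_pos': array([ 0.5281, -0.1174,  0.2728]), 'tcp_rot': array([-3.0946,  0.5398,  0.0032]), 'wrist_force': array([-0.9027,  0.7332,  0.3524]), 'torque': array([ 0.0216, -0.0118, -0.0117]), 'grip_force': 0.0, 'width': -0.0008653131764076077} 0.0726
[[ 0.9409 -0.3386 -0.002 ]
 [-0.3386 -0.9409  0.0006]
 [-0.002   0.0001 -1.    ]]
[255.2596 192.9743]
```

View pics/w.png

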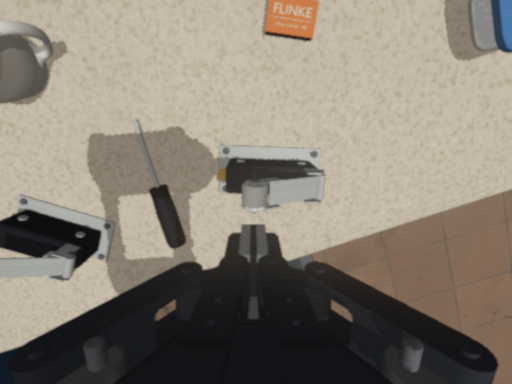

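View pics/s2.png

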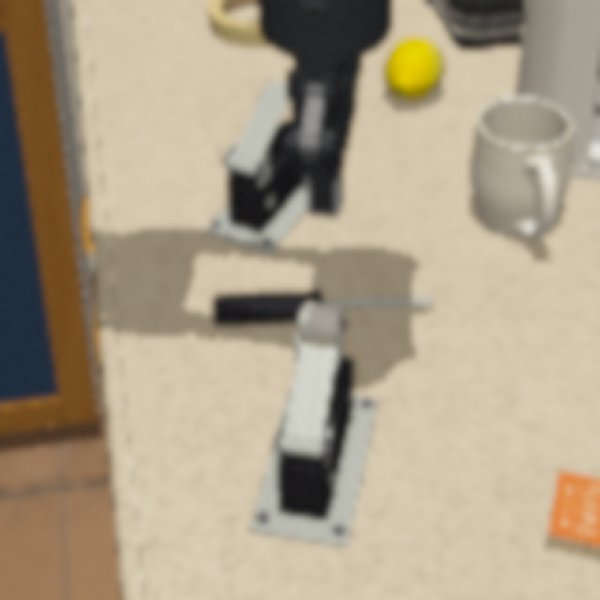

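The wrist view shows the roller at (257,195), where the prediction puts it, with the closed fingers in line with the lever. The side view shows the tool above and clear of everything. Fingertips are at z 0.200 and the roller top at 0.122, so I descend 70 mm first and then go slowly.

Call:
{"api": "step_arm", "payload": {
  "targets": [
    [[0,0,0],[0,0,20],0],
    [[0,0,0],[0,0,20],0],
    [[0,0,0],[0,0,20],0],
    [[0,0,0],[0,0,10],0],
    [[0,0,0],[0,0,0],0]
  ]
}}

```text
time: 3.15
tool_pos: [0.5271, -0.1173, 0.2015]
tcp_rot: [-3.095, 0.537, 0.007]
wrist_force: [-0.1, 0.7, -0.0]
width: 0.001
grip_force: 0.0
```

Call:
{"api": "step_arm", "payload": {
  "targets": [
    [[0,0,0],[0,0,3],0],
    [[0,0,0],[0,0,3],0],
    [[0,0,0],[0,0,3],0],
    [[0,0,0],[0,0,2],0],
    [[0,0,0],[0,0,0],0]
  ]
}}

```text
time: 3.57
tool_pos: [0.5295, -0.1179, 0.1937]
tcp_rot: [3.095, -0.539, 0.003]
wrist_force: [-0.4, -0.1, 2.2]
width: 0.0
grip_force: 1.1
```

Call:
{"api": "step_arm", "payload": {
  "targets": [
    [[0,0,0],[0,0,2],0],
    [[0,0,0],[0,0,2],0],
    [[0,0,0],[0,0,2],0],
    [[0,0,0],[0,0,0],0],
    [[0,0,0],[0,0,0],0]
  ]
}}

```text
time: 3.98
tool_pos: [0.5293, -0.1179, 0.1873]
tcp_rot: [3.095, -0.539, 0.002]
wrist_force: [1.6, -0.3, 4.2]
width: -0.006
grip_force: 1.6
```

Contact came at the predicted height. The tip is at 0.1147, about 7 mm down, so 12.5 mm remain.

Call:
{"api": "step_arm", "payload": {
  "targets": [
    [[0,0,0],[0,0,2],0],
    [[0,0,0],[0,0,2],0],
    [[0,0,0],[0,0,2],0],
    [[0,0,0],[0,0,2],0],
    [[0,0,0],[0,0,0],0]
  ]
}}

```text
time: 4.4
tool_pos: [0.529, -0.1178, 0.1788]
tcp_rot: [3.095, -0.54, 0.001]
wrist_force: [2.0, -0.6, 5.4]
width: -0.001
grip_force: 2.3
```

Call:
{"api": "step_arm", "payload": {
  "targets": [
    [[0,0,0],[0,0,2],0],
    [[0,0,0],[0,0,2],0],
    [[0,0,0],[0,0,0],0],
    [[0,0,0],[0,0,0],0],
    [[0,0,0],[0,0,0],0]
  ]
}}

```text
time: 4.82
tool_pos: [0.5289, -0.1178, 0.1751]
tcp_rot: [3.095, -0.539, 0.001]
wrist_force: [1.5, -1.2, 4.4]
width: -0.001
grip_force: 2.5
```

Run:
```python
from h import *
b=read_camera("side");s=read_state();print(s["tool_pos"],s["wrist_force"],s["time"],nose_length() if callable(nose_length) else nose_length)
save("s3.png",cv2.resize(b[200:320,215:335],(600,600),interpolation=cv2.INTER_CUBIC))
```

```text
[ 0.52889854 -0.11781499  0.17513593] [ 3.87773177 -2.39061126  5.77814555] 4.8667 0.0726
```

View pics/s3.png

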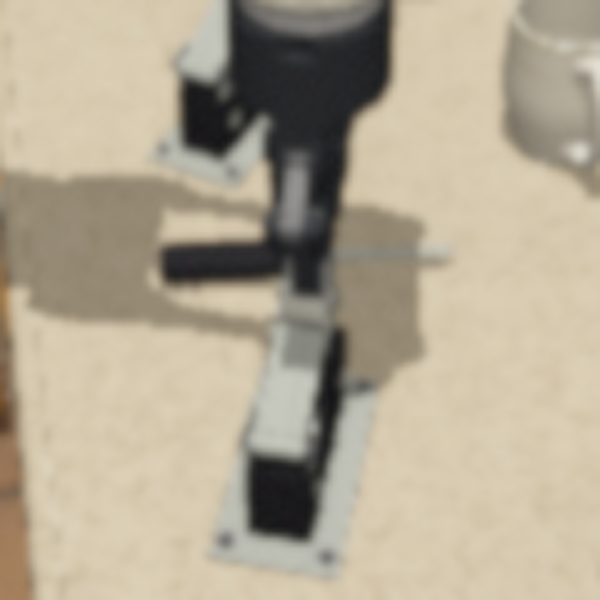

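The side view shows the fingertips on the roller and the lever pressed down, at about (310,295) in the crop. Depth is about 19.5 mm at about 5 N. It has been there about 0.25 s; I'll hold about 0.8 s more and then lift.

Call:
{"api": "step_arm", "payload": {
  "targets": [
    [[0,0,0],[0,0,0],0],
    [[0,0,0],[0,0,0],0],
    [[0,0,0],[0,0,0],0],
    [[0,0,0],[0,0,0],0],
    [[0,0,0],[0,0,0],0]
  ]
}}

```text
time: 5.28
tool_pos: [0.5289, -0.1177, 0.175]
tcp_rot: [3.095, -0.539, 0.001]
wrist_force: [2.9, -0.9, 4.7]
width: -0.001
grip_force: 2.5
```

Call:
{"api": "step_arm", "payload": {
  "targets": [
    [[0,0,0],[0,0,0],0],
    [[0,0,0],[0,0,0],0],
    [[0,0,0],[0,0,0],0],
    [[0,0,0],[0,0,0],0],
    [[0,0,0],[0,0,0],0]
  ]
}}

```text
time: 5.7
tool_pos: [0.5288, -0.1177, 0.175]
tcp_rot: [3.095, -0.54, 0.001]
wrist_force: [3.6, -2.6, 5.5]
width: 0.0
grip_force: 2.5
```

Call:
{"api": "step_arm", "payload": {
  "targets": [
    [[0,0,0],[0,0,-5],0],
    [[0,0,0],[0,0,-5],0],
    [[0,0,0],[0,0,-6],0],
    [[0,0,0],[0,0,-10],0],
    [[0,0,0],[0,0,-15],0]
  ]
}}

```text
time: 6.12
tool_pos: [0.5262, -0.1168, 0.2142]
tcp_rot: [-3.094, 0.539, 0.011]
wrist_force: [-0.0, 1.5, 0.6]
width: 0.001
grip_force: 0.0
```

Call:
{"api": "step_arm", "payload": {
  "targets": [
    [[0,0,0],[0,0,-20],0],
    [[0,0,0],[0,0,-20],0],
    [[0,0,0],[0,0,-20],0],
    [[0,0,0],[0,0,0],0],
    [[0,0,0],[0,0,0],0]
  ]
}}

```text
time: 6.53
tool_pos: [0.5284, -0.1174, 0.2767]
tcp_rot: [-3.095, 0.539, -0.0]
wrist_force: [-0.0, -0.4, -0.2]
width: -0.001
grip_force: 0.0
```

Run:
```python
from h import *
b=read_camera("side");s=read_state();print(s["tool_pos"],s["wrist_force"],s["time"])
print([(r["at"],r["score"]) for r in tip_of("side","roller_centre")[:2]])
save("s4.png",cv2.resize(b[200:320,215:335],(600,600),interpolation=cv2.INTER_CUBIC))
```

```text
[ 0.52777217 -0.11726115  0.27529124] [-0.66747416  0.44744627 -1.03056374] 6.5833
[([256.1, 275.6], 0.97)]
```

View pics/s4.png

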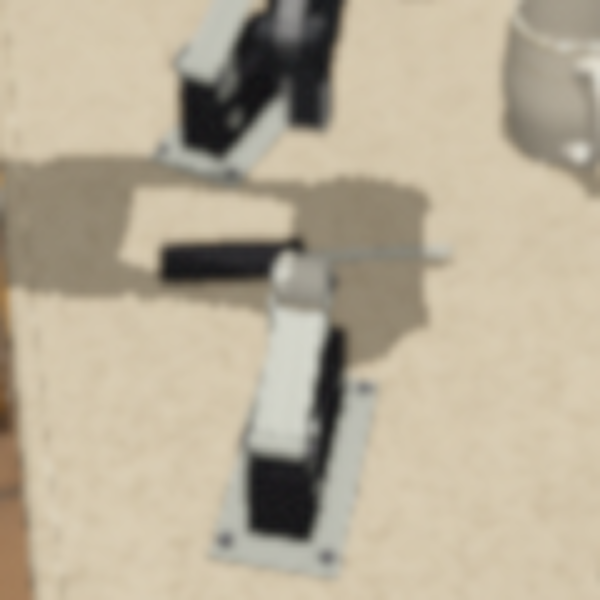

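The roller is back at its rest pixel (275.6,256), and the tool is clear above it.

```bash
python3 -c "
from workcell import *
print(finish_job())"
```

```text
the job is handed in; nothing more can be done
None
```

I pressed the roller switch about 19.5 mm (past the 12 mm click, short of the 28 mm overtravel), held it for about 1 s and let it spring fully back; the plain switch was not touched, and the job is handed in.

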